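Bring two stem glasses together on one rail of the glass rack

TASK

To free a rail of the countertop glass rack, bring its two short stem glasses together on one rail: lift either of them over the upturned ends of its rail, take it out at the front and hang it on the rail of the other short one (not the tall flute's). Then slide it back along that rail, pushing the other ahead of it, until both are fully home, the rear one's foot against the rack's rear bumper and the two feet touching, and let go. It is glass and the rails do not point quite straight, so feel your way along them gently, never forcing it, and leave everything else as it was.

Things in the scene. Friction and masses are not known exactly. Their poses are not given: they have to be found in the camera images.
- rack: Fixed countertop glass rack: wooden board 178 x 410 mm, top at 20 mm; two rear posts; steel cross beam 396 mm long, top 237 mm over the worktop, nothing above it. Three pairs of steel wire rails run forward from the beam, open at the front. Origin on the worktop under the rear bumper's face, mid-width; x to the rear (away from the robot), y left along the beam, z up. Rails: see the mounts.
- rack_stop (a point): Middle of the rear bumper's face (black strip along the beam, from 2 mm below to 10 mm above the rails' upper edge), at the height of the rails' upper edge, 225 mm over the worktop. Axes as the rack's. A foot touching the bumper has its axis at x = -30 mm here.
- mount_left (a point): Root of the left pair of rails: bumper's face, rails' upper edge (z 225 mm), rack y = +115 mm; axes as the rack's. Use has bent each pair out of square: it runs through the point 46 mm straight before its root, but points 0.035-0.046 rad to one side or the other of the rack's x axis, so its mouth lies 5-6.6 mm aside; which way is not reported. Rails do not give at forces a glass may bear.
- mount_mid (a point): Root of the middle pair, rack y = 0. All pairs are alike: two level wires 6 mm thick, 12 mm of free slot between. From 168 to 183 mm before the bumper they flare to a mouth 23 mm wide; there each wire turns up into an end stop, tip 191 mm before the bumper and 13 mm above the rails' upper edge; the two tips 26 mm apart inside, 38 mm over the outside.
- mount_right (a point): Root of the right pair of rails, rack y = -115 mm; otherwise as the others.
- glass_1: One short green stem glass, 0.11-0.18 kg, upside down on a pair of rails, 40-52 mm before the bumper. Foot 60 mm wide, 6 mm thick, lies on the wires; stem 9 mm thick, 52 mm long, hangs in the slot; bowl up to 55 mm wide, 52-136 mm below the foot. Origin: on its axis, underside of the foot (z 225 mm when hung), z up. Grip the foot's rim from above, closing across the rails: free space there.
- glass_2: The other short stem glass: size, shape and origin as glass_1, hung 40-52 mm before the bumper on another pair of rails. Either slides along the wires when another foot pushes its foot.
- flute: Tall narrow stem glass on the third pair: same foot, stem and origin, bowl 40 mm wide, ending 188 mm below the foot. Leave it there.
- pepper_shaker: Pepper shaker, 44 mm wide, 90 mm high, on the worktop right of the rack; origin at its underside. Leave it.
- coffee_mug: White mug, 92 x 127 x 95 mm, on the worktop to the right; origin at its underside. Leave it.

How it is judged:
By the outcome, as a careful person would: the job done as asked, in the order asked, and still so for the second after the job is handed in, with the robot touching nothing.
It also fails if it takes over 72 s, if anything falls off the work surface, if the arm or the gripper's body presses on something with over 40 N, if the wrist force passes 120 N, or if a joint passes its speed limit or range.

ROBOT

A 7-joint arm with a two-finger parallel gripper is mounted at the origin on a cart in front of the work surface, level with it; the furniture and walls round the work are solid. World frame = base frame: x ahead of the robot, y to its left, z up, the work surface at z = 0. Lengths are in mm, angles in rad, forces in N, time in s.
With the tool pointing down it reaches from about 350 to 900 mm from the base axis. Payload 7.2 kg.
Tool frame: the origin (TCP) lies on the mounting face of the last link; the fingertips stand 173 mm ahead of it and the grasp point (between the pads) lies 155 mm ahead of it; z points along the fingers, y is the direction in which the jaws open and shut (so a half turn about z gives the same grasp; the last joint's range is limited). The gripper opens to 85 mm and grips with 20 to 120 N. Pads are 22 mm wide; open, the fingers measure 114 mm over their backs; the gripper's body (76 mm by 85 mm) begins 54 mm behind the grasp point. The pads swing forward as they close: fully open they stand 13 mm farther back than shut.
Start: joints at [-1.392, 0.411, -0.013, 1.596, 0.006, 1.134, -0.082], TCP at [152.697, 606.058, 404.697] pointing down, gripper open.
Joint ranges: [-2.95, 2.95], [-0.29, 1.99], [-1.47, 1.44], [0.14, 2.54], [-1.03, 4.17], [0.13, 1.85], [-2.86, 2.86]. Speed limits (rad/s): [2.39, 2.39, 3.01, 3.01, 3.14, 3.14, 3.14].

INTERFACE

Orientations are given as a 3x3 rotation matrix whose columns are the frame's x, y, z axes.
In Python, from station import get_obs, imaging, bot, finder gives the robot as it stands.
- The arm moves only by the tool step_arm, never from a script. Its argument "increments" is a list of rows, each a list of 2 entries, a list of its own where there are three numbers: the shift along the world's x, y, z in m, then the turn, a rotation vector about the world's x, y, z in degrees. A call has 1 to 12 rows; each row shifts and turns the pose as measured when the row begins; what a row does not reach is not made up. A row lasts 1/8 s, in which the tool goes at most 62.5 mm and 10.7 degrees, less where a joint would pass 70% of its speed; a pose out of reach is approached as far as the arm can. A call is refused whole if a number of a shift passes 0.0625 or a number of a turn 10.7, either way. A call with a gripper value outside its range is refused whole. "jaw" is the finger opening in m, from 0 to 0.0854, set as the call begins (left out, the last holds). The fingers move at their own pace and stop on an object; the grip force is fixed at half the most. Time passes only in rows, so rows that do not move let the fingers close. It gives the time, the measured TCP pose, the force and the opening at its end, in the units of the state.
- get_obs(): the state, without advancing time (a new reading comes with each control period).
- imaging.capture(name): name is "side" or "top" or "wrist"; returns a dict with "pixels" (384x512x3 uint8, red, green, blue), "fov_y" (degrees; the focal length in pixels is half the picture's height over the tangent of half this angle, whatever the lens; pixels are square), "cx", "cy" (the principal point, pixels), "position" and "orientation" of the camera in the world. Camera axes: x right, y up, looking along -z (the intrinsics and any distortion apply to the point x, -y, -z); pixel columns grow to the right and rows downward; lengths in mm; the calibration is good to about 2 mm. A picture is of the moment at which its call begins. There is no depth.
- bot.finish_job(): hands the job in, once; it reports no verdict.
Trained networks look in a picture, given as the dict that the camera call returned (one of the last four; its "shot" number tells which), for a name from the list of things; names that differ only in an ending like _2 or _b are one class to them, and where a whole thing is asked for, a point or a joint stands for the part that bears it (a point fixed in the world has none). Each returns a list of dicts, best first, with "conf" (0 to 1); they miss things now and then, are a little off and sometimes report something else, mostly with a low value. They report only what shows in the picture. A call takes as long as a camera call.
- finder.recognise(picture, query): "xyz" ([x, y, z] in mm, in the coordinates of the camera as it stood for that picture, good to about 4 mm: the middle of the surface that is visible of it).
- finder.regions_of(picture, query): "pixels" (384x512 bool, what is visible of it).
- finder.spot_point(picture, query): "xyz" ([x, y, z] in mm, in the coordinates of the camera as it stood for that picture, good to about 4 mm: a listed point, or the origin of a listed thing).
The state is a dict: "clock": time; "qpos": joint angles; "qvel": joint speeds; "tau": joint torques, N m; "eef_pos": TCP position; "orientation": TCP orientation; "contact_force": force on the tool from outside, world axes, zero at the start; "ft_torque": the same for the moment, N m; "width": opening from 0.0 (shut) to 1.0 (fully open).
Only numpy, scipy, OpenCV 4.12 (cv2) and the standard library are available. Lean on these libraries where they do the work, as an engineer would, in place of code of your own. Each camera call takes 0.05 s, during which the arm holds its last target.

## Working session

There is one attempt and no reset: what is moved stays moved. The work goes in short steps, Python scripts to look and compute and a tool call to move; the robot and the scene stay as the last step left them, time stands still between calls to the robot, and variables do not carry over. Pictures are saved under pics/ and viewed, and the job is handed in when it is done.

Besides the shell and the picture viewer there is one more tool, called after "Emit:" as a command line: name --argument value ..., lists and objects as JSON in quotes. step_arm: Moves the arm, as the interface text tells. Its arguments: {"type":"object","properties":{"increments":{"type":"array"},"jaw":{"type":"number"}},"required":["increments"]}

```bash
ls; mkdir -p pics; cat > h.py <<'E'
import numpy as np, cv2
from station import get_obs, imaging, bot, finder
def cap(n,fn=None):
    p=imaging.capture(n)
    if fn: cv2.imwrite('pics/'+fn,cv2.cvtColor(p['pixels'],cv2.COLOR_RGB2BGR))
    return p
def c2w(p,x): return np.array(p['orientation'])@np.array(x)+np.array(p['position'])
def f(p): return 192/np.tan(np.radians(p['fov_y'])/2)
def proj(p,X):
    c=np.array(p['orientation']).T@(np.array(X)-np.array(p['position']))
    return np.array([p['cx']+f(p)*c[0]/-c[2], p['cy']-f(p)*c[1]/-c[2]])
def ray(p,u,v):
    d=np.array([(u-p['cx'])/f(p),-(v-p['cy'])/f(p),-1.]);
    return np.array(p['position']),np.array(p['orientation'])@d
def atz(p,u,v,z):
    o,d=ray(p,u,v); return o+d*(z-o[2])/d[2]
E
python3 - <<'E'
from h import *
np.set_printoptions(precision=2,suppress=True)
o=get_obs();print(o)
for n in ['side','top','wrist']:
    p=cap(n,n+'0.png');print(n,{k:v for k,v in p.items() if k!='pixels'})
    for q in ['rack_stop','mount_left','mount_mid','mount_right','glass_1','flute','rack','pepper_shaker','coffee_mug']:
        print(q,[(np.round(c2w(p,r['xyz'])),round(r['conf'],2)) for r in finder.spot_point(p,q)][:4])
E
```

```text
pics
{'clock': 0.0, 'qpos': array([-1.39,  0.41, -0.01,  1.6 ,  0.01,  1.13, -0.08]), 'qvel': array([ 0., -0.,  0., -0.,  0., -0.,  0.]), 'tau': array([  0.  , -60.06,   0.68, -29.94,   0.01,   0.01,  -0.  ]), 'eef_pos': array([152.66, 605.84, 403.83]), 'orientation': array([[-0.97,  0.24, -0.  ],
       [ 0.24,  0.97, -0.  ],
       [-0.  , -0.  , -1.  ]]), 'contact_force': array([ 0.09, -0.92,  0.01]), 'ft_torque': array([ 0.01, -0.03,  0.05]), 'width': 1.0019763381695659}
side {'fov_y': 45.8877098683788, 'cx': 251.18138085756425, 'cy': 184.72509457253406, 'position': array([ 485.28, -937.42,  615.42]), 'orientation': array([[ 1.  ,  0.02, -0.06],
       [-0.06,  0.47, -0.88],
       [ 0.01,  0.88,  0.47]]), 'shot': 1}
rack_stop [(array([641.,  44., 227.]), 0.77)]
mount_left [(array([636., 159., 227.]), 0.91), (array([595., 159., 220.]), 0.21)]
mount_mid [(array([642.,  46., 221.]), 0.77)]
mount_right [(array([642., -68., 220.]), 0.78)]
glass_1 [(array([601.,  44., 223.]), 0.72), (array([595., 157., 220.]), 0.58)]
flute [(array([592., -73., 228.]), 0.74), (array([ 438., -298.,   -0
[... 552 characters left out ...]
[643.,  42., 230.]), 0.59)]
mount_right [(array([645., -72., 219.]), 0.93)]
glass_1 [(array([600.,  39., 225.]), 0.85), (array([592., 157., 224.]), 0.7)]
flute [(array([596., -74., 229.]), 0.8)]
rack [(array([643.,  43.,   0.]), 0.94)]
pepper_shaker [(array([ 531., -274.,    1.]), 0.67)]
coffee_mug [(array([ 440., -301.,   -3.]), 0.56)]
wrist {'fov_y': 59.66398070338518, 'cx': 258.7065155783323, 'cy': 194.0522288426616, 'position': array([ 84.82, 622.8 , 373.4 ]), 'orientation': array([[ 0.24, -0.93, -0.27],
       [ 0.97,  0.23,  0.07],
       [ 0.  , -0.28,  0.96]]), 'shot': 3}
rack_stop []
mount_left []
mount_mid []
mount_right []
glass_1 []
flute []
rack []
pepper_shaker []
coffee_mug []
```

View pics/side0.png

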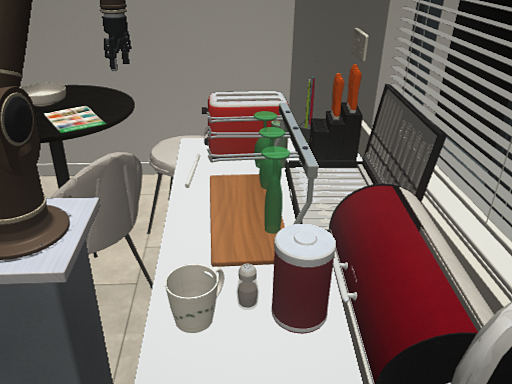

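View pics/top0.png

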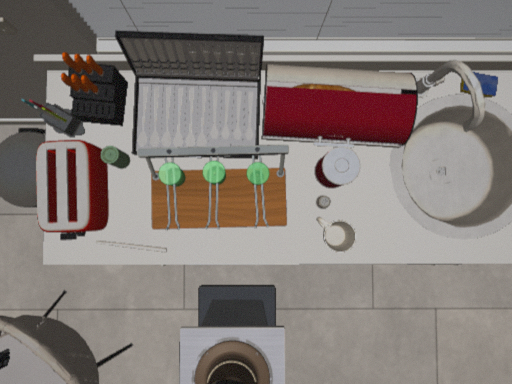

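Side view: three green feet at about (265,115), (270,131) and (276,153); the last, with the long bowl, is the flute on the right rail. The short glasses are on the left and middle rails. The top view shows the feet at (170,173), (214,172) and (258,173). I'll move the wrist camera over the rails next.

Emit:
step_arm --increments '[[[0.032,-0.042,0.012],[0,0,1.2]],[[0.032,-0.042,0.012],[0,0,1.2]],[[0.032,-0.042,0.012],[0,0,1.2]],[[0.032,-0.042,0.012],[0,0,1.2]],[[0.032,-0.042,0.012],[0,0,1.2]],[[0.032,-0.042,0.012],[0,0,1.2]],[[0.032,-0.042,0.012],[0,0,1.2]],[[0.032,-0.042,0.012],[0,0,1.2]],[[0.032,-0.042,0.012],[0,0,1.2]],[[0.032,-0.042,0.012],[0,0,1.2]],[[0.032,-0.042,0.012],[0,0,1.2]],[[0.032,-0.042,0.012],[0,0,1.2]]]'

```text
clock: 3.0
eef_pos: [542.1, 86.8, 554.0]
orientation: [[-1.0, -0.022, 0.003], [-0.022, 1.0, 0.004], [-0.003, 0.004, -1.0]]
contact_force: [0.8, 0.8, 0.1]
width: 1.002
```

```bash
python3 - <<'E'
from h import *
np.set_printoptions(precision=3,suppress=True)
o=get_obs();print(o)
for n in ['wrist']:
    p=cap(n,n+'1.png');print(n,{k:v for k,v in p.items() if k!='pixels'})
    for q in ['rack_stop','mount_left','mount_mid','mount_right','glass_1','flute','rack']:
        print(q,[(np.round(c2w(p,r['xyz'])),round(r['conf'],2)) for r in finder.spot_point(p,q)][:4])
E
```

```text
{'clock': 3.0, 'qpos': array([-0.568,  0.186,  0.39 ,  1.573, -0.075,  1.393,  1.421]), 'qvel': array([ 0.592,  0.341,  0.329, -0.585, -0.179,  0.286,  1.09 ]), 'tau': array([ -2.711, -47.048,   2.505, -29.908,   0.473,  -0.252,  -1.795]), 'eef_pos': array([542.067,  86.833, 553.978]), 'orientation': array([[-1.   , -0.022,  0.003],
       [-0.022,  1.   ,  0.004],
       [-0.003,  0.004, -1.   ]]), 'contact_force': array([0.799, 0.823, 0.145]), 'ft_torque': array([ 0.035, -0.03 ,  0.102]), 'width': 1.0021247907116644}
wrist {'fov_y': 59.66398070338518, 'cx': 258.7065155783323, 'cy': 194.0522288426616, 'position': array([472.147,  84.962, 522.463]), 'orientation': array([[-0.023, -0.959, -0.282],
       [ 1.   , -0.02 , -0.011],
       [ 0.005, -0.282,  0.959]]), 'shot': 4}
rack_stop [(array([645.,  44., 222.]), 0.82), (array([645.,  44., 224.]), 0.24)]
mount_left [(array([639., 154., 226.]), 0.92)]
mount_mid [(array([647.,  45., 224.]), 0.69)]
mount_right []
glass_1 [(array([604.,  42., 227.]), 0.72), (array([599., 155., 219.]), 0.71)]
flute [(array([597., -74., 224.]), 0.87)]
rack [(array([645.,  44.,   2.]), 0.62)]
```

View pics/wrist1.png

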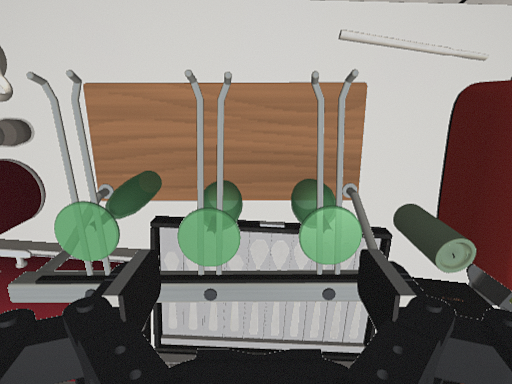

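The wrist view shows the flute foot at (87,231), the middle glass at (209,237) and the left glass at (330,236). The three rail pairs and their upturned tips are clear. I'll settle the arm and measure from two places.

Emit:
step_arm --increments '[[[0,0,-0.02],[0,0,0]],[[-0.0,0,0],[0,0,0]]]'

```text
clock: 3.65
eef_pos: [539.9, 91.9, 532.7]
orientation: [[-1.0, -0.027, 0.001], [-0.027, 1.0, 0.005], [-0.001, 0.005, -1.0]]
contact_force: [0.5, 0.3, 0.4]
width: 0.997
```

```bash
cat > m.py <<'E'
from h import *
import pickle,sys
np.set_printoptions(precision=3,suppress=True)
tag=sys.argv[1]
o=get_obs();print(o['eef_pos'],o['qvel'],o['contact_force'],o['qpos'])
p=cap('wrist',tag+'.png')
pickle.dump(p,open(tag+'.pkl','wb'))
for q in ['rack_stop','mount_left','mount_mid','mount_right','glass_1','flute']:
    print(q,[(np.round(c2w(p,r['xyz'])),round(r['conf'],2)) for r in finder.spot_point(p,q)][:3])
for q in ['glass_1','flute']:
    for r in finder.regions_of(p,q)[:3]:
        m=r['pixels'];ys,xs=np.where(m);print(q,round(r['conf'],2),m.sum(),xs.min(),xs.max(),ys.min(),ys.max())
g=np.array(p['pixels']).astype(int)
# green light feet
mask=((g[...,1]-g[...,0]>60)&(g[...,1]>130)).astype(np.uint8)
n,l,s,c=cv2.connectedComponentsWithStats(mask)
for i in range(1,n):
    if s[i,4]>500:
        cs,_=cv2.findContours((l==i).astype(np.uint8),cv2.RETR_EXTERNAL,cv2.CHAIN_APPROX_NONE)
        e=cv2.fitEllipse(cv2.convexHull(max(cs,key=len)))
        print('foot',s[i],e, 'top@231',atz(p,*e[0],231)[:2])
E
python3 m.py w2; python3 -c "
import cv2;i=cv2.imread('pics/w2.png');cv2.imwrite('pics/w2z.png',cv2.resize(i[60:300,140:400],None,fx=3,fy=2.5,interpolation=2))"
```

```text
[539.865  91.934 532.666] [-0.007 -0.024 -0.001 -0.044  0.003  0.014 -0.004] [0.533 0.277 0.397] [-0.573  0.192  0.383  1.614 -0.078  1.347  1.419]
rack_stop [(array([645.,  46., 222.]), 0.92)]
mount_left [(array([640., 152., 223.]), 0.6)]
mount_mid [(array([645.,  43., 225.]), 0.59)]
mount_right [(array([648., -74., 224.]), 0.59)]
glass_1 [(array([599., 155., 223.]), 0.68), (array([604.,  42., 229.]), 0.66), (array([649., -72., 224.]), 0.32)]
flute [(array([601., -72., 224.]), 0.86)]
glass_1 0.91 4414 166 236 186 280
glass_1 0.87 4548 288 362 185 278
flute 0.64 5262 34 152 177 274
```

View pics/w2z.png

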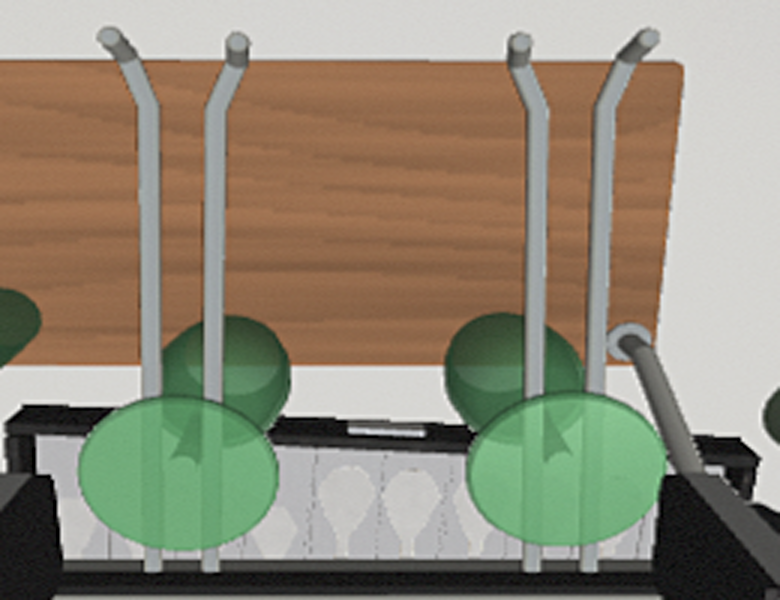

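The zoom shows the middle pair's wires at image columns 190 and 211 and the left pair's at 319 and 340, tips at rows 72-80. I'll fit the wires numerically.

```bash
cat > rails.py <<'E'
from h import *
import pickle,sys
np.set_printoptions(precision=4,suppress=True)
def rails(p,seeds,rows,zz=222):
    g=np.array(p['pixels']).astype(float)
    sat=g[...,0]-g[...,2]   # wood red-blue high, steel low
    out={}
    for name,cols in seeds.items():
        lines=[]
        for c in cols:
            pts=[];cc=c
            for r in range(rows[0],rows[1]):
                w=sat[r,int(cc)-8:int(cc)+9]; bg=np.percentile(w,85)
                wt=np.clip(bg-w-0.35*(bg-w.min()),0,None); 
                # subpixel edges at half level
                h=(bg+np.percentile(w,5))/2; ins=w<h
                k=np.where(ins)[0]
                if len(k)<3: continue
                # group including centre
                mid=k[np.argmin(abs(k-8))]; a=b=mid
                while a>0 and ins[a-1]:a-=1
                while b<len(w)-1 and ins[b+1]:b+=1
                if a==0 or b==len(w)-1: continue
                L=a-(h-w[a])/(w[a-1]-w[a]); R=b+(h-w[b])/(w[b+1]-w[b])
                u=int(cc)-8+(L+R)/2; cc=u if abs(u-cc)<3 else cc
                pts.append(atz(p,u,r,zz)[:2])
            pts=np.array(pts);
            k=cv2.fitLine(pts.astype(np.float32),cv2.DIST_HUBER,0,.01,.01).ravel()
            s=k[1]/k[0]; lines.append((s,k[3]-s*k[2],len(pts),pts[:,0].min(),pts[:,0].max()))
        s=np.mean([l[0] for l in lines]); b=np.mean([l[1] for l in lines])
        print(name,[np.array(l) for l in lines],'slope',round(s,4),'gap',lines[0][1]-lines[1][1]+(lines[0][0]-lines[1][0])*550,'y@600',s*600+b,'y@450',s*450+b)
        out[name]=(s,b)
    return out
if __name__=='__main__':
    p=pickle.load(open(sys.argv[1]+'.pkl','rb'))
    S=eval(sys.argv[2]); rr=eval(sys.argv[3])
    rails(p,S,rr)
E
python3 rails.py w2 "{'mid':(190,211),'left':(319,340)}" "(106,180)"
```

```text
mid [array([ -0.02  ,  45.0284,  74.    , 478.9666, 539.5257]), array([ -0.0194,  62.6902,  74.    , 478.4717, 539.05  ])] slope -0.0197 gap -17.993435 y@600 42.024906 y@450 44.983505
left [array([  0.066 , 108.6016,  74.    , 476.0826, 536.6326]), array([  0.0653, 126.9901,  74.    , 475.5845, 536.1593])] slope 0.0656 gap -18.011402 y@600 157.16185 y@450 147.32034
```

```bash
python3 - <<'E'
from h import *
import pickle
p=pickle.load(open('w2.pkl','rb'))
np.set_printoptions(precision=2,suppress=True)
# project hypothesized things: feet edges, bumper
g=np.array(p['pixels']).astype(int)
print(g[235,200],g[235,330],g[120,250])
# feet mask
mask=((g[...,1]-g[...,0]>35)&(g[...,1]>120)).astype(np.uint8)
n,l,s,c=cv2.connectedComponentsWithStats(mask)
for i in range(1,n):
    if s[i,4]>500:
        cs,_=cv2.findContours((l==i).astype(np.uint8),cv2.RETR_EXTERNAL,cv2.CHAIN_APPROX_NONE)
        e=cv2.fitEllipse(cv2.convexHull(max(cs,key=len)))
        print('foot',s[i],e[0],e[1], 'top@231',atz(p,*e[0],231)[:2])
# tips
t=imgs={'midR':(140+110/3,60+35/2.5),'midL':(140+237/3,60+40/2.5),'leftR':(140+520/3,60+42/2.5),'leftL':(140+649/3,60+38/2.5)}
for k,v in t.items(): print(k,atz(p,*v,237))
# bumper/beam line: rail ends visible
for u,v in [(140+152/3,60+562/2.5),(140+210/3,60+562/2.5),(140+532/3,60+562/2.5),(140+590/3,60+562/2.5)]: print('root',atz(p,u,v,235))
for u,v in [(140+62/3,60+564/2.5),(140+650/3,60+564/2.5)]: print('bumper top',atz(p,u,v,235))
E
```

```text
[ 83 139  92] [132 191 141] [148 107  76]
foot [  34  212   69   62 3285] (68.10140228271484, 242.43441772460938) (59.13255310058594, 70.49174499511719) top@231 [597.22 -72.09]
foot [ 296  218   66   60 3136] (328.6584167480469, 247.66690063476562) (59.67335510253906, 67.08524322509766) top@231 [596.5  156.55]
foot [ 166  220   67   60 3173] (198.99609375, 249.2579345703125) (60.322547912597656, 66.73152160644531) top@231 [600.9   42.13]
midR [455.69  29.78 237.  ]
midL [456.22  61.21 237.  ]
leftR [454.81 131.57 237.  ]
leftL [452.78 163.58 237.  ]
root [634.14  34.58 235.  ]
root [633.71  51.94 235.  ]
root [631.37 148.5  235.  ]
root [630.95 165.94 235.  ]
bumper top [635.6    7.64 235.  ]
bumper top [631.33 184.08 235.  ]
```

Measured in world axes:

| Rail pair | Slope | Line at z 222 |
|---|---|---|
| Middle | about -0.020 | y=42.0 at x=600 |
| Left | about +0.066 | y=157.2 at x=600 |

The slopes differ by 0.086, so the rack is yawed about +0.023 and the two pairs are bent opposite ways. I'll move the left glass to the middle rail, after a closer second view.

Emit:
step_arm --increments '[[[0,0.03,-0.03],[0,0,1.2]],[[0,0.03,-0.035],[0,0,1.0]],[[0,0,0],[0,0,0]]]'

```text
clock: 4.47
eef_pos: [540.7, 151.5, 468.6]
orientation: [[-0.998, -0.062, 0.007], [-0.062, 0.998, 0.006], [-0.007, 0.006, -1.0]]
contact_force: [-0.2, -0.8, 0.6]
width: 1.001
```

```bash
sed -i 's/>60)&(g\[...,1\]>130)/>35)\&(g[...,1]>120)/' m.py; python3 m.py w3; python3 -c "
import cv2;i=cv2.imread('pics/w3.png');cv2.imwrite('pics/w3z.png',cv2.resize(i,None,fx=1.5,fy=1.5,interpolation=2))"
```

```text
[540.72  151.464 468.632] [ 0.019 -0.038  0.047 -0.045  0.02   0.017  0.007] [-0.162 -0.804  0.648] [-0.63   0.252  0.339  1.687 -0.093  1.209  1.364]
rack_stop [(array([606.,  40., 224.]), 0.53)]
mount_left [(array([638., 153., 226.]), 0.76), (array([607.,  45., 225.]), 0.75)]
mount_mid []
mount_right [(array([604.,  42., 226.]), 0.66)]
glass_1 [(array([606.,  41., 226.]), 0.9), (array([598., 153., 223.]), 0.67)]
flute []
glass_1 0.92 6762 217 302 196 320
glass_1 0.76 5953 51 174 194 304
flute 0.87 2992 0 75 177 242
flute 0.45 53210 0 366 47 367
foot [  52  242   77   63 2936] ((87.28819274902344, 271.0216369628906), (58.1396369934082, 79.80977630615234), 69.14978790283203) top@231 [594.427  38.175]
foot [ 218  246   84   74 4904] ((259.7445068359375, 281.8533630371094), (74.5854721069336, 84.04328918457031), 89.08610534667969) top@231 [595.822 156.82 ]
```

View pics/w3z.png

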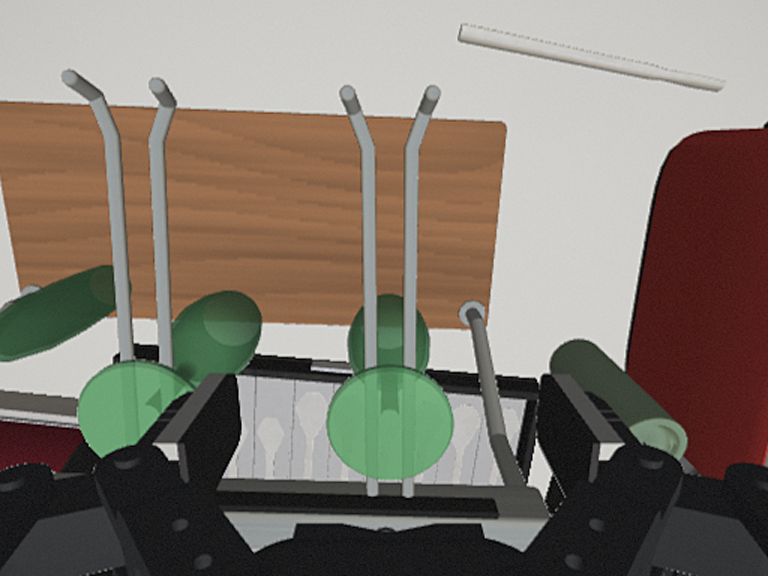

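The closer view has the left foot centred at (260,282), midway between the pads, and it agrees with the first view for z = 231. Next I'll refit the rails from this one.

```bash
python3 rails.py w3 "{'mid':(76,106),'left':(246,274)}" "(108,200)";python3 rails.py w3 "{'left':(246,274)}" "(108,150)";python3 rails.py w3 "{'left':(246,274)}" "(150,200)"
```

```text
mid [array([ -0.0226,  46.4003,  82.    , 486.3378, 545.6814]), array([ -0.0214,  63.7746,  92.    , 485.2024, 544.5272])] slope -0.022 gap -18.005562 y@600 41.890984 y@450 45.1901
left [array([  0.0649, 109.1743,  89.    , 479.7055, 536.7794]), array([  0.0646, 127.3043,  90.    , 478.5741, 536.3801])] slope 0.0647 gap -17.966759 y@600 157.06422 y@450 147.358
left [array([  0.0642, 109.5086,  42.    , 479.7055, 505.2288]), array([  0.0658, 126.7048,  42.    , 478.5741, 504.108 ])] slope 0.065 gap -18.085274 y@600 157.09514 y@450 147.34802
left [array([  0.0647, 109.2819,  47.    , 505.8739, 536.7794]), array([  0.0672, 125.9109,  48.    , 504.7543, 536.3801])] slope 0.0659 gap -18.035515 y@600 157.15466 y@450 147.2651
```

Emit:
step_arm --increments '[[[0.028,0.002,-0.01],[-0.3,0.4,0.2]],[[0.026,0.002,-0.01],[0,0,0]],[[0,0,0],[0,0,0]]]'

```text
clock: 5.3
eef_pos: [597.0, 151.9, 452.9]
orientation: [[-0.998, -0.061, 0.007], [-0.061, 0.998, 0.004], [-0.007, 0.004, -1.0]]
contact_force: [-0.1, 0.4, 0.1]
width: 0.998
```

Emit:
step_arm --increments '[[[-0.001,0.005,-0.02],[-0.2,0.5,0.2]],[[0,0.001,-0.02],[0,0,0]],[[0,0.0,0],[0,0,0]],[[0,0.0,0],[0,0,0]]]'

```text
clock: 5.8
eef_pos: [593.7, 158.6, 410.8]
orientation: [[-0.998, -0.065, -0.004], [-0.065, 0.998, 0.001], [0.004, 0.001, -1.0]]
contact_force: [-0.4, -0.5, -0.8]
width: 0.998
```

```bash
python3 m.py w4; python3 -c "
import cv2;i=cv2.imread('pics/w4.png');cv2.imwrite('pics/w4z.png',cv2.resize(i,None,fx=1.5,fy=1.5,interpolation=2))"
```

```text
[593.73  158.598 410.81 ] [-0.004  0.002 -0.002  0.018 -0.002 -0.004 -0.001] [-0.372 -0.548 -0.803] [-0.586  0.397  0.337  1.632 -0.143  1.14   1.424]
rack_stop [(array([648.,  46., 223.]), 0.81), (array([606.,  44., 226.]), 0.52)]
mount_left [(array([641., 154., 224.]), 0.62)]
mount_mid [(array([649.,  46., 227.]), 0.75), (array([604.,  43., 225.]), 0.31)]
mount_right []
glass_1 [(array([597., 153., 221.]), 0.8)]
flute []
glass_1 0.73 11994 194 315 160 307
glass_1 0.7 13469 0 152 156 303
flute 0.63 1018 8 52 142 188
foot [   0  191   82  112 7455] ((19.647647857666016, 246.47206115722656), (104.41471099853516, 129.46461486816406), 120.06109619140625) top@231 [600.121  43.121]
foot [  195   197   121   111 10389] ((254.81410217285156, 252.012939453125), (109.9835433959961, 120.41764831542969), 90.76689910888672) top@231 [595.626 156.691]
```

View pics/w4z.png

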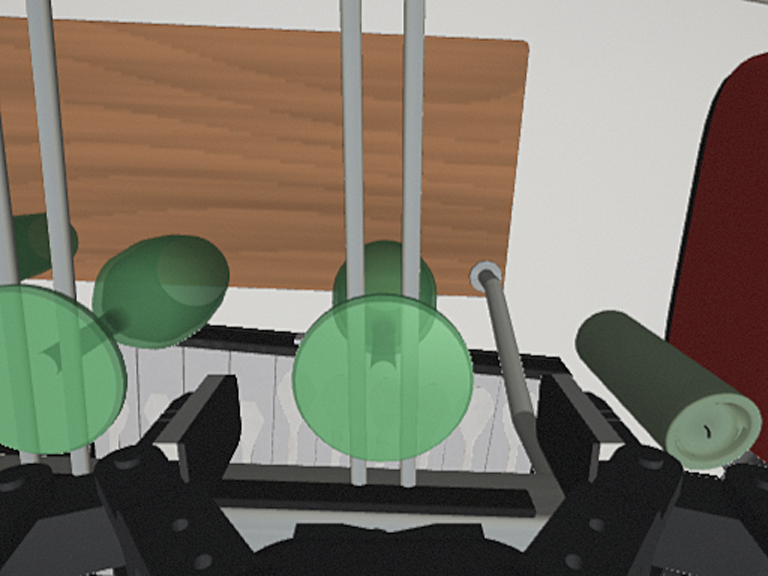

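The foot centre at (255,252) confirms (595.6, 156.7). The pads straddle it evenly and the way down is clear, so I'll descend.

Emit:
step_arm --increments '[[[0.002,-0.002,-0.012],[0,-0.2,0]],[[0,0,-0.012],[0,0,0]],[[0,0.0,-0.008],[0,0,0]],[[0,0.0,0],[0,0,0]]]'

```text
clock: 6.75
eef_pos: [596.0, 156.0, 375.5]
orientation: [[-0.998, -0.065, -0.001], [-0.065, 0.998, 0.0], [0.001, 0.0, -1.0]]
contact_force: [0.2, -0.5, -0.3]
width: 1.0
```

```bash
python3 - <<'E'
from h import *
print(get_obs())
p=cap('side','s5.png')
i=cv2.imread('pics/s5.png');cv2.imwrite('pics/s5z.png',cv2.resize(i[70:270,190:360],None,fx=3.5,fy=3,interpolation=2))
E
```

```text
{'clock': 6.75, 'qpos': array([-0.57509795,  0.43060621,  0.33043628,  1.67098804, -0.15575414,
        1.06723848,  1.4384132 ]), 'qvel': array([ 9.07601453e-05, -3.16786694e-03,  3.11311705e-04, -3.93143803e-03,
        3.29521259e-04, -5.29777665e-05, -1.63273352e-03]), 'tau': array([ 5.86451730e-02, -5.72683132e+01,  5.27564362e+00, -2.82945746e+01,
       -1.13994407e-03, -1.19090709e-01,  2.02707370e-02]), 'eef_pos': array([596.01119494, 156.02853457, 375.47735731]), 'orientation': array([[-9.97903664e-01, -6.47013570e-02, -1.41865661e-03],
       [-6.47015051e-02,  9.97904661e-01,  5.87212133e-05],
       [ 1.41188470e-03,  1.50387332e-04, -9.99998992e-01]]), 'contact_force': array([ 0.18605354, -0.489803  , -0.34939677]), 'ft_torque': array([-0.02435863,  0.00080255,  0.01764448]), 'width': 0.9999228046713433}
```

View pics/s5z.png

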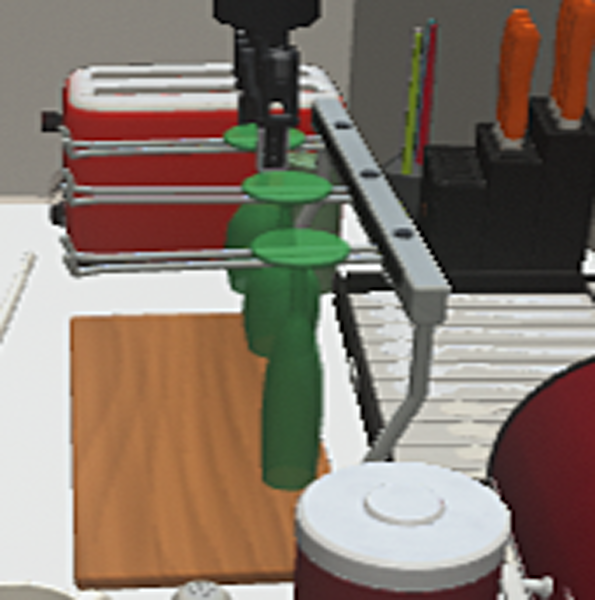

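The fingers straddle the left foot at rim height, with the tips just below it. I'll close in stages and watch the side force.

Emit:
step_arm --increments '[[[0,0.0005,0],[0,0,0]],[[0,0,0],[0,0,0]],[[0,0,0],[0,0,0]]]' --jaw 0.063

```text
clock: 7.18
eef_pos: [596.4, 156.7, 376.7]
orientation: [[-0.998, -0.065, 0.0], [-0.065, 0.998, 0.001], [-0.0, 0.001, -1.0]]
contact_force: [0.2, 0.1, -0.0]
width: 0.736
```

Emit:
step_arm --increments '[[[0,0,0],[0,0,0]],[[0,0,0],[0,0,0]]]' --jaw 0.06

```text
clock: 7.42
eef_pos: [596.4, 156.9, 377.1]
orientation: [[-0.998, -0.065, 0.001], [-0.065, 0.998, 0.001], [-0.001, 0.001, -1.0]]
contact_force: [0.2, -0.8, 0.6]
width: 0.703
```

Emit:
step_arm --increments '[[[0,0,0],[0,0,0]],[[0,0,0],[0,0,0]],[[0,0,0],[0,0,0]]]' --jaw 0.05

```text
clock: 7.8
eef_pos: [596.3, 156.8, 377.8]
orientation: [[-0.998, -0.065, 0.001], [-0.065, 0.998, 0.002], [-0.001, 0.001, -1.0]]
contact_force: [0.1, 0.4, 1.9]
width: 0.673
```

```bash
python3 - <<'E'
from h import *
o=get_obs();print(o['contact_force'],o['ft_torque'],o['width']*85.4)
p=cap('wrist','w6.png')
E
```

```text
[0.06611099 0.39362078 1.91973809] [0.00610586 0.10666139 0.00152692] 57.45867398306926
```

View pics/w6.png

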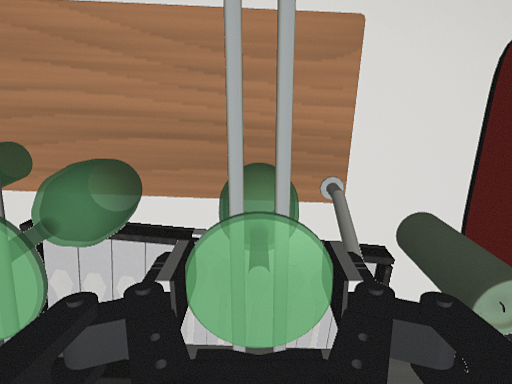

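The pads meet the foot's rim on both sides with next to no side load. I'll try a small lift first.

Emit:
step_arm --increments '[[[0,0,0.003],[0,0,0]],[[0,0,0.003],[0,0,0]],[[0,0,0],[0,0,0]]]'

```text
clock: 8.22
eef_pos: [596.2, 156.7, 383.2]
orientation: [[-0.998, -0.065, 0.0], [-0.065, 0.998, 0.001], [-0.0, 0.001, -1.0]]
contact_force: [0.3, 0.3, -2.6]
width: 0.673
```

```bash
python3 - <<'E'
from h import *
o=get_obs();print(o['contact_force'],o['ft_torque'],o['width']*85.4)
p=cap('wrist','w7.png')
p=cap('side','s7.png')
i=cv2.imread('pics/s7.png');cv2.imwrite('pics/s7z.png',cv2.resize(i[70:270,190:360],None,fx=3.5,fy=3,interpolation=2))
E
```

```text
[ 0.2785228   0.31582399 -2.58223291] [-0.02492541  0.01391595 -0.05146404] 57.456825963351335
```

View pics/w7.png

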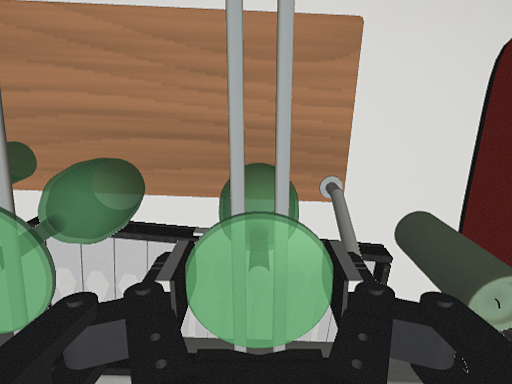

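View pics/s7z.png

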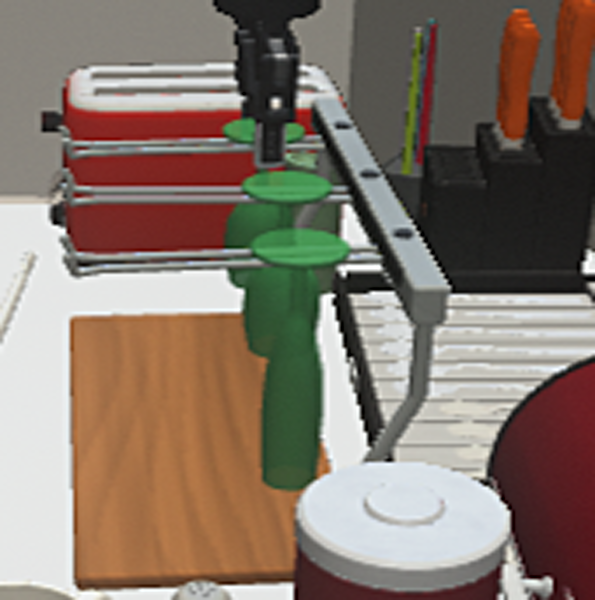

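The foot came up with the hand; in the side view it now stands above its wires with clear slot below. Lifting to about 24 mm, which clears the 13 mm tips and keeps the bowl below the wires.

Emit:
step_arm --increments '[[[0,0,0.006],[0,0,0]],[[0,0,0.006],[0,0,0]],[[0,0,0.006],[0,0,0]],[[0,0,0],[0,0,0]]]'

```text
clock: 8.82
eef_pos: [596.2, 156.7, 402.6]
orientation: [[-0.998, -0.065, 0.0], [-0.065, 0.998, 0.001], [-0.0, 0.001, -1.0]]
contact_force: [-0.3, -1.3, -1.5]
width: 0.679
```

Emit:
step_arm --increments '[[[-0.012,-0.0008,0],[0,0,0]],[[-0.012,-0.0008,0],[0,0,0]],[[-0.012,-0.0008,0],[0,0,0]],[[0,0,0],[0,0,0]]]'

```text
clock: 9.32
eef_pos: [556.7, 154.0, 402.1]
orientation: [[-0.998, -0.065, -0.001], [-0.065, 0.998, 0.001], [0.001, 0.001, -1.0]]
contact_force: [0.2, 0.4, -1.9]
width: 0.674
```

Emit:
step_arm --increments '[[[-0.012,-0.0007,0],[0,0,0]],[[-0.012,-0.0007,0],[0,0,0]],[[-0.012,-0.0007,0],[0,0,0]],[[0,0,0],[0,0,0]]]'

```text
clock: 9.82
eef_pos: [518.0, 151.8, 402.3]
orientation: [[-0.998, -0.065, -0.001], [-0.065, 0.998, 0.001], [0.001, 0.001, -1.0]]
contact_force: [0.6, -0.6, -1.8]
width: 0.673
```

Emit:
step_arm --increments '[[[-0.012,-0.0007,0],[0,0,0]],[[-0.012,-0.0007,0],[0,0,0]],[[-0.012,-0.0007,0],[0,0,0]],[[0,0,0],[0,0,0]]]'

```text
clock: 10.32
eef_pos: [479.5, 149.4, 402.3]
orientation: [[-0.998, -0.065, -0.001], [-0.065, 0.998, 0.001], [0.001, 0.001, -1.0]]
contact_force: [0.5, 0.5, -1.3]
width: 0.673
```

Emit:
step_arm --increments '[[[-0.014,-0.0009,0],[0,0,0]],[[-0.014,-0.0009,0],[0,0,0]],[[-0.014,-0.0009,0],[0,0,0]],[[-0.014,-0.0009,0],[0,0,0]],[[-0.014,-0.0009,0],[0,0,0]],[[0,0,0],[0,0,0]]]'

```text
clock: 11.08
eef_pos: [404.2, 144.4, 402.5]
orientation: [[-0.998, -0.066, -0.0], [-0.066, 0.998, 0.001], [0.0, 0.002, -1.0]]
contact_force: [0.5, -0.1, -1.4]
width: 0.67
```

```bash
python3 - <<'E'
from h import *
p=cap('side','s8.png')
i=cv2.imread('pics/s8.png');cv2.imwrite('pics/s8z.png',cv2.resize(i[70:270,150:350],None,fx=3,fy=3,interpolation=2))
E
```

```text
(no output)
```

View pics/s8z.png

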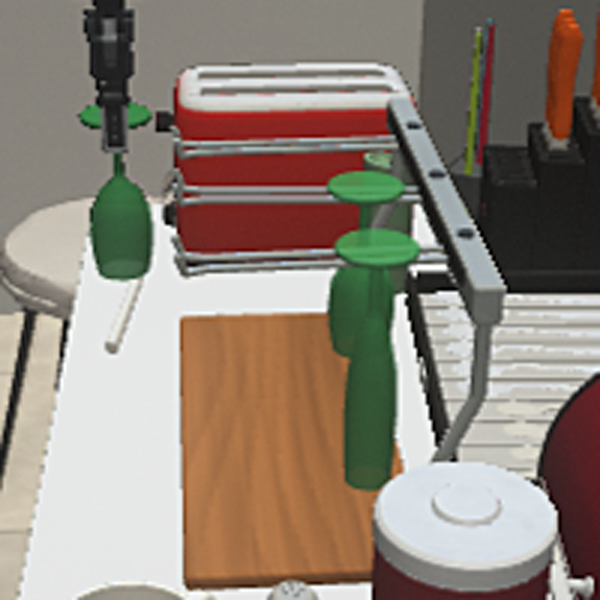

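The glass is out in front of the tips and hangs straight in the grip. Crossing to the middle rail's line now, turning the yaw to suit it.

Emit:
step_arm --increments '[[[0,-0.014,0],[0,0,-0.7]],[[0,-0.014,0],[0,0,-0.7]],[[0,-0.014,0],[0,0,-0.7]],[[0,-0.014,0],[0,0,-0.7]],[[0,-0.014,0],[0,0,-0.7]],[[0,-0.014,0],[0,0,-0.7]],[[0,-0.008,0],[0,0,-0.5]],[[0,0,0],[0,0,0]],[[0,0,0],[0,0,0]]]'

```text
clock: 12.25
eef_pos: [405.8, 44.8, 402.7]
orientation: [[-1.0, 0.026, 0.001], [0.026, 1.0, 0.001], [-0.001, 0.001, -1.0]]
contact_force: [0.3, 0.1, -1.4]
width: 0.674
```

```bash
python3 m.py w9; python3 -c "
import cv2;i=cv2.imread('pics/w9.png');cv2.imwrite('pics/w9z.png',cv2.resize(i,None,fx=1.5,fy=1.5,interpolation=2))"
```

```text
[405.78   44.823 402.699] [ 0.001  0.     0.    -0.001  0.001 -0.     0.001] [ 0.35   0.094 -1.39 ] [-0.615  0.019  0.397  2.107 -0.01   1.016  1.333]
rack_stop []
mount_left []
mount_mid []
mount_right []
glass_1 [(array([405.,  39., 246.]), 0.75)]
flute []
glass_1 0.71 19358 185 332 163 348
flute 0.4 18536 51 511 197 370
foot [  187   219   145   129 14283] ((258.863037109375, 282.96417236328125), (128.72406005859375, 145.49880981445312), 89.4898452758789) top@231 [420.624  44.456]
```

View pics/w9z.png

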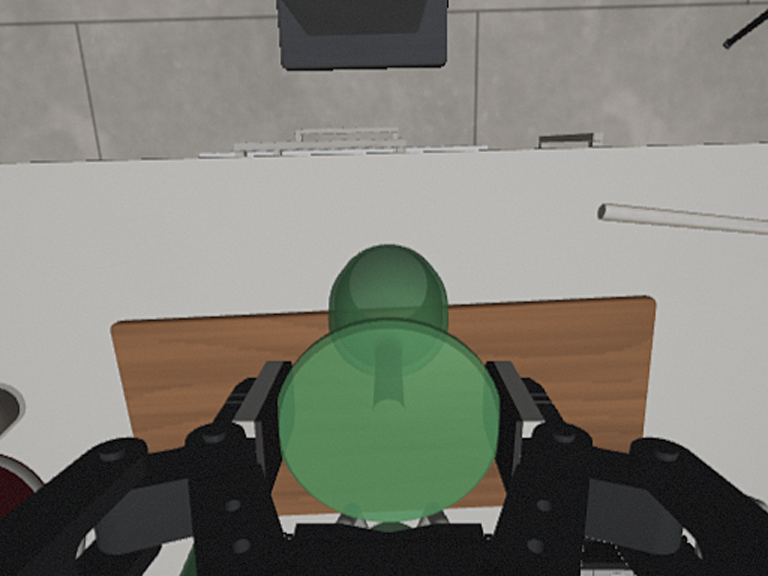

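The held foot is at (259,283), and the tips of the middle pair show at (233,345) and (288,345) in full-frame pixels. They are about 1 mm to the left of the stem, which matches the line fit. I'll correct that and go in over the tips.

Emit:
step_arm --increments '[[[0.01,0.0012,0],[0,0,0]],[[0.012,-0.0002,0],[0,0,0]],[[0.008,-0.0002,0],[0,0,0]],[[0,0,0],[0,0,0]]]'

```text
clock: 13.2
eef_pos: [438.6, 45.7, 402.7]
orientation: [[-1.0, 0.026, 0.002], [0.026, 1.0, 0.001], [-0.002, 0.001, -1.0]]
contact_force: [-0.4, -0.7, -1.8]
width: 0.671
```

```bash
python3 - <<'E'
from h import *
o=get_obs();x,y=o['eef_pos'][:2];print('ideal',42-0.021*(x-600),y)
p=cap('wrist','w10.png')
i=cv2.imread('pics/w10.png');cv2.imwrite('pics/w10z.png',cv2.resize(i,None,fx=1.5,fy=1.5,interpolation=2))
p=cap('top','t10.png')
i=cv2.imread('pics/t10.png');cv2.imwrite('pics/t10z.png',cv2.resize(i[130:260,130:300],None,fx=4,fy=4,interpolation=2))
E
```

```text
ideal 45.38977952325449 45.65344900772742
```

View pics/w10z.png

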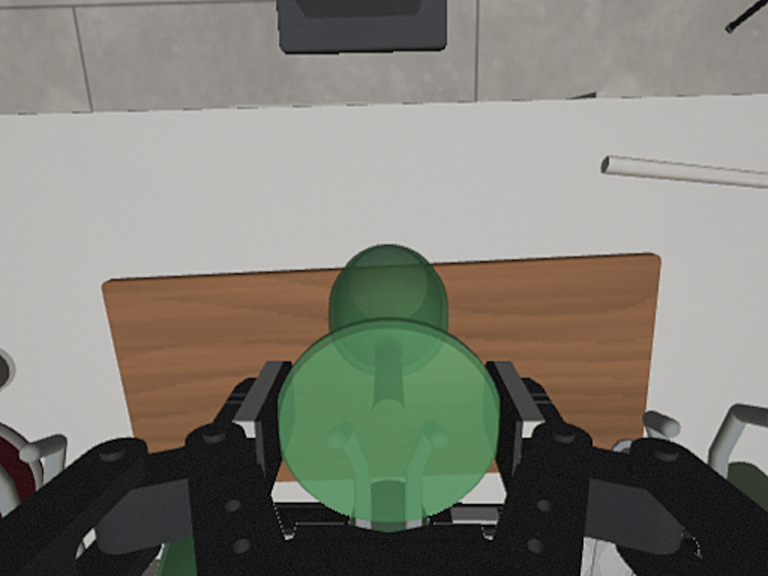

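View pics/t10z.png

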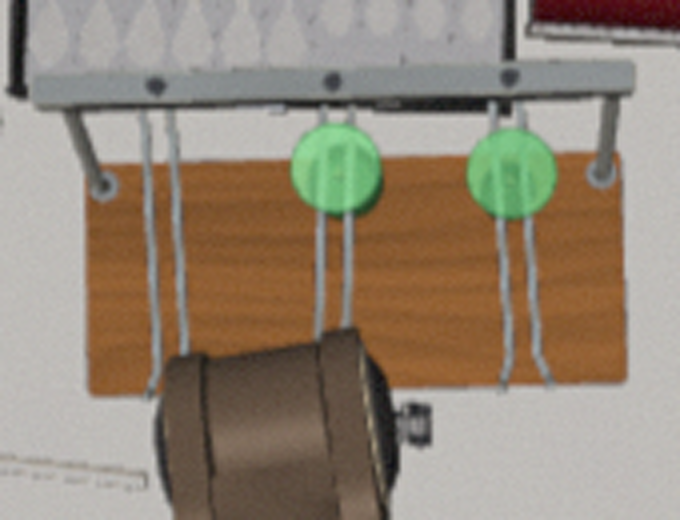

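Seen through the foot, the tips lie at (340,436) and (437,435) in the zoomed picture. They are centred on the stem at 388, so the alignment is good and I'll go on in.

Emit:
step_arm --increments '[[[0.01,-0.0003,0],[0,0,0]],[[0.01,-0.0002,0],[0,0,0]],[[0.01,-0.0002,0],[0,0,0]],[[0,0,0],[0,0,0]]]'

```text
clock: 13.8
eef_pos: [470.0, 44.9, 402.7]
orientation: [[-1.0, 0.025, 0.002], [0.025, 1.0, 0.001], [-0.002, 0.001, -1.0]]
contact_force: [-0.7, -0.9, -1.8]
width: 0.679
```

Emit:
step_arm --increments '[[[0.01,-0.0003,0],[0,0,0]],[[0.01,-0.0002,0],[0,0,0]],[[0.01,-0.0002,0],[0,0,0]],[[0,0,0],[0,0,0]]]'

```text
clock: 14.3
eef_pos: [502.2, 44.2, 402.6]
orientation: [[-1.0, 0.025, 0.002], [0.025, 1.0, 0.001], [-0.002, 0.001, -1.0]]
contact_force: [0.4, -0.4, -1.9]
width: 0.678
```

```bash
python3 - <<'E'
from h import *
o=get_obs();x,y=o['eef_pos'][:2];print('ideal',42-0.021*(x-600),y)
p=cap('wrist','w11.png')
i=cv2.imread('pics/w11.png');cv2.imwrite('pics/w11z.png',cv2.resize(i,None,fx=1.5,fy=1.5,interpolation=2))
p=cap('side','s11.png')
i=cv2.imread('pics/s11.png');cv2.imwrite('pics/s11z.png',cv2.resize(i[70:270,150:350],None,fx=3,fy=3,interpolation=2))
E
```

```text
ideal 44.05320019985142 44.165930470482174
```

View pics/w11z.png

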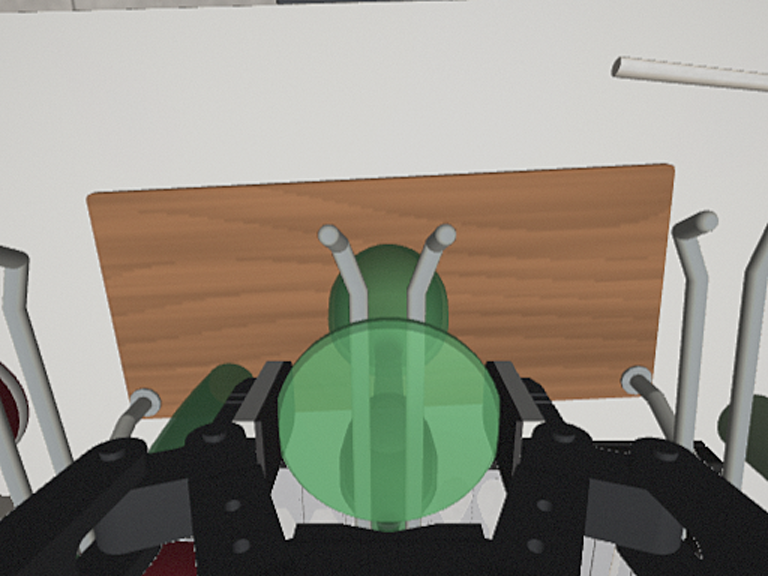

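View pics/s11z.png

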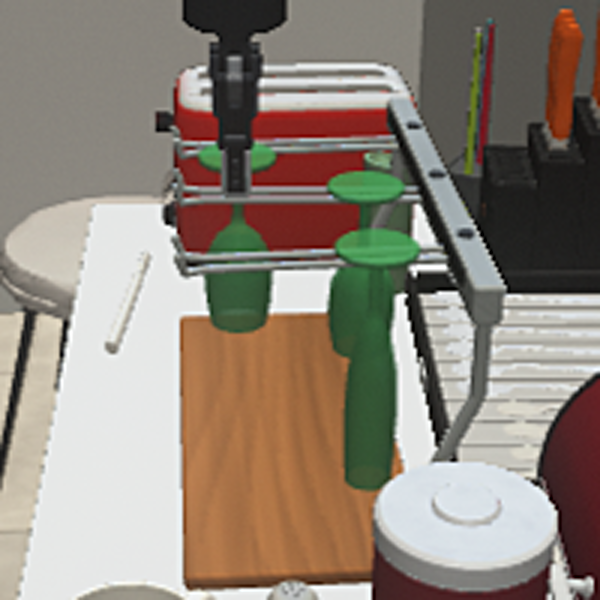

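The stem is in the middle of the slot (wires at 360 and 417 about the stem at 388, zoomed), and the foot is behind the upturned ends. Lowering onto the wires.

Emit:
step_arm --increments '[[[0.01,-0.0003,0],[0,0,0]],[[0.0,0,-0.006],[0,0,0]],[[0,0,-0.006],[0,0,0]],[[0,0,-0.005],[0,0,0]],[[0,0,0],[0,0,0]]]'

```text
clock: 15.02
eef_pos: [511.4, 43.8, 383.9]
orientation: [[-1.0, 0.025, -0.0], [0.025, 1.0, 0.001], [0.0, 0.001, -1.0]]
contact_force: [-0.0, 0.0, -1.8]
width: 0.675
```

Emit:
step_arm --increments '[[[0,0,-0.002],[0,0,0]],[[0,0,0],[0,0,0]]]'

```text
clock: 15.28
eef_pos: [511.4, 43.8, 381.9]
orientation: [[-1.0, 0.025, 0.0], [0.025, 1.0, 0.001], [-0.0, 0.001, -1.0]]
contact_force: [0.4, -0.6, -1.9]
width: 0.675
```

Emit:
step_arm --increments '[[[0,0,-0.0015],[0,0,0]],[[0,0,0],[0,0,0]]]'

```text
clock: 15.52
eef_pos: [511.4, 43.8, 380.5]
orientation: [[-1.0, 0.025, 0.001], [0.025, 1.0, 0.002], [-0.0, 0.002, -1.0]]
contact_force: [-0.2, 0.6, -1.7]
width: 0.677
```

Emit:
step_arm --increments '[[[0,0,-0.001],[0,0,0]],[[0,0,0],[0,0,0]]]'

```text
clock: 15.78
eef_pos: [511.5, 43.8, 379.6]
orientation: [[-1.0, 0.025, 0.001], [0.025, 1.0, 0.002], [-0.001, 0.002, -1.0]]
contact_force: [0.9, 0.5, -1.6]
width: 0.675
```

Emit:
step_arm --increments '[[[0,0,-0.001],[0,0,0]],[[0,0,0],[0,0,0]]]'

```text
clock: 16.02
eef_pos: [511.4, 43.9, 378.5]
orientation: [[-1.0, 0.025, 0.001], [0.025, 1.0, 0.002], [-0.001, 0.002, -1.0]]
contact_force: [0.5, 0.7, -1.3]
width: 0.675
```

Emit:
step_arm --increments '[[[0,0,-0.0005],[0,0,0]],[[0,0,0],[0,0,0]]]'

```text
clock: 16.27
eef_pos: [511.5, 43.8, 378.0]
orientation: [[-1.0, 0.025, 0.001], [0.025, 1.0, 0.002], [-0.001, 0.002, -1.0]]
contact_force: [0.9, 0.2, -1.9]
width: 0.676
```

Emit:
step_arm --increments '[[[0,0,-0.0005],[0,0,0]],[[0,0,0],[0,0,0]]]'

```text
clock: 16.52
eef_pos: [511.5, 43.8, 377.7]
orientation: [[-1.0, 0.025, 0.001], [0.025, 1.0, 0.002], [-0.001, 0.002, -1.0]]
contact_force: [-1.2, -0.5, -0.9]
width: 0.674
```

Light contact shows at z ≈ 377.7. Sliding rearward along the measured line, feeling as I go.

Emit:
step_arm --increments '[[[0.006,-0.0001,0],[0,0,0]],[[0.006,-0.0001,0],[0,0,0]],[[0.006,-0.0001,0],[0,0,0]],[[0,0,0],[0,0,0]]]'

```text
clock: 17.02
eef_pos: [531.3, 43.6, 377.7]
orientation: [[-1.0, 0.025, 0.002], [0.025, 1.0, 0.002], [-0.002, 0.002, -1.0]]
contact_force: [-0.3, -0.0, -1.1]
width: 0.673
```

Emit:
step_arm --increments '[[[0.003,-0.0001,0],[0,0,0]],[[0.003,-0.0001,0],[0,0,0]],[[0,0,0],[0,0,0]]]'

```text
clock: 17.4
eef_pos: [537.6, 43.3, 377.7]
orientation: [[-1.0, 0.025, 0.001], [0.025, 1.0, 0.002], [-0.001, 0.002, -1.0]]
contact_force: [0.7, 0.2, -0.3]
width: 0.67
```

```bash
python3 - <<'E'
from h import *
o=get_obs();x,y=o['eef_pos'][:2];print('ideal',42-0.021*(x-600),y,o['contact_force'],o['ft_torque'])
p=cap('wrist','w12.png')
i=cv2.imread('pics/w12.png');cv2.imwrite('pics/w12z.png',cv2.resize(i[100:],None,fx=1.5,fy=1.5,interpolation=2))
p=cap('side','s12.png')
i=cv2.imread('pics/s12.png');cv2.imwrite('pics/s12z.png',cv2.resize(i[100:220,190:320],None,fx=5,fy=5,interpolation=2))
E
```

```text
ideal 43.31018380199471 43.34272844308214 [ 0.72483591  0.18243263 -0.30065252] [ 0.0303822  -0.08615453  0.01760204]
```

View pics/w12z.png

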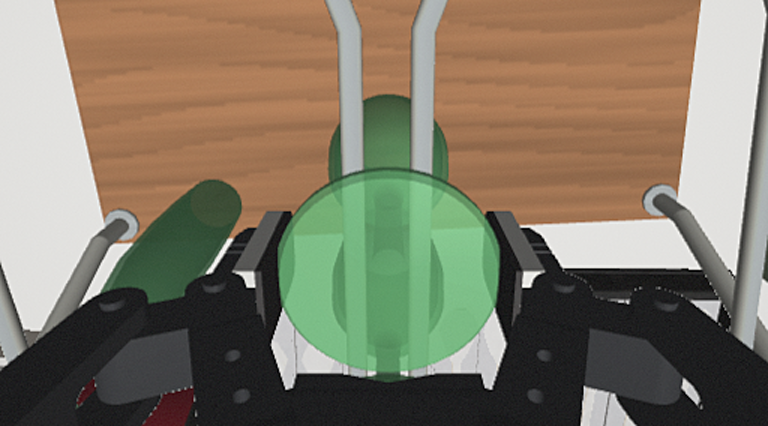

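View pics/s12z.png

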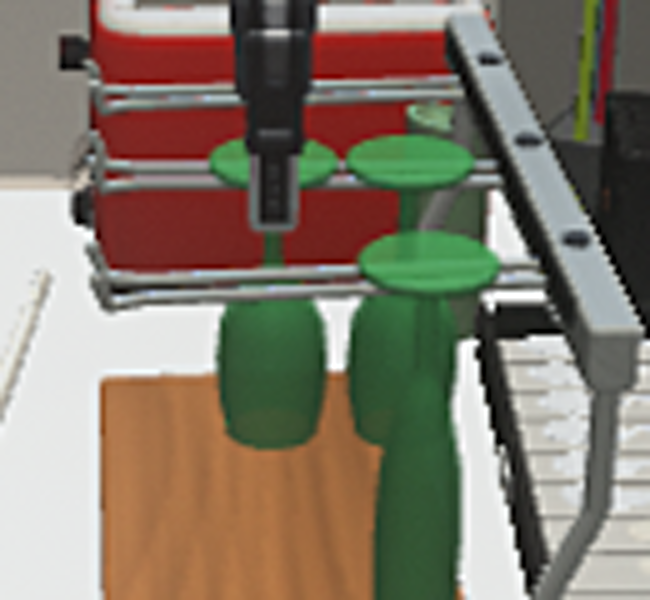

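The held foot sits on the same wires, level with the other one and about 4-5 mm short of it. Continuing slowly.

Emit:
step_arm --increments '[[[0.0025,-0.0001,0],[0,0,0]],[[0.0025,-0.0001,0],[0,0,0]],[[0.0015,0,0],[0,0,0]],[[0,0,0],[0,0,0]]]'

```text
clock: 18.0
eef_pos: [543.8, 43.2, 377.7]
orientation: [[-1.0, 0.025, -0.0], [0.025, 1.0, 0.002], [0.0, 0.002, -1.0]]
contact_force: [-0.7, 0.5, 0.9]
width: 0.676
```

Emit:
step_arm --increments '[[[0.002,0,0],[0,0,0]],[[0.002,0,0],[0,0,0]],[[0,0,0],[0,0,0]]]'

```text
clock: 18.38
eef_pos: [548.0, 43.2, 377.7]
orientation: [[-1.0, 0.025, -0.0], [0.025, 1.0, 0.002], [0.0, 0.002, -1.0]]
contact_force: [-0.9, -0.8, 0.7]
width: 0.678
```

Emit:
step_arm --increments '[[[0.0015,0,0],[0,0,0]],[[0.0015,0,0],[0,0,0]],[[0,0,0],[0,0,0]]]'

```text
clock: 18.75
eef_pos: [551.2, 43.2, 377.7]
orientation: [[-1.0, 0.025, -0.0], [0.025, 1.0, 0.002], [0.001, 0.002, -1.0]]
contact_force: [-1.2, 0.6, 0.7]
width: 0.678
```

```bash
python3 - <<'E'
from h import *
o=get_obs();x,y=o['eef_pos'][:2];print('ideal',42-0.021*(x-600),y,o['contact_force'],o['ft_torque'])
p=cap('side','s13.png')
i=cv2.imread('pics/s13.png');cv2.imwrite('pics/s13z.png',cv2.resize(i[100:220,190:320],None,fx=5,fy=5,interpolation=2))
E
```

```text
ideal 43.02531263220233 43.1532582452457 [-1.16712281  0.61480765  0.69419683] [-0.01528692  0.22207534 -0.04815848]
```

View pics/s13z.png

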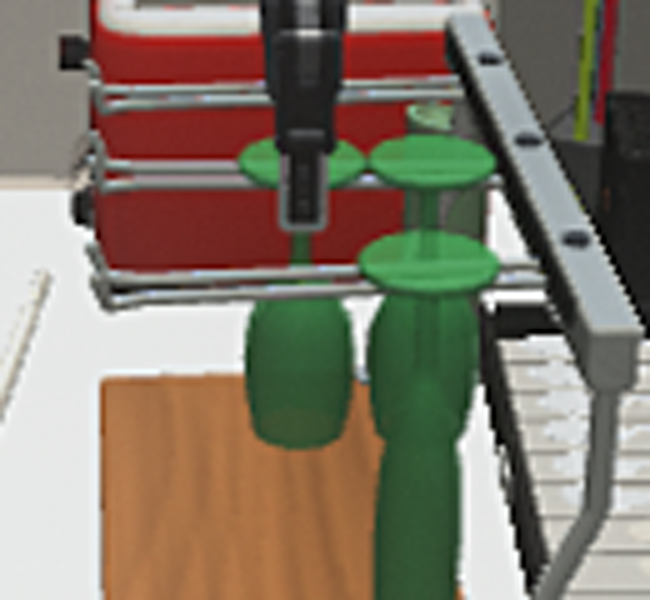

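The rear glass has moved back too (its foot went from 411 to 432 in the zoomed picture) with the feet in contact. I'll go on about 1 mm at a time until the bumper is felt.

Emit:
step_arm --increments '[[[0.001,0,0],[0,0,0]],[[0.001,0,0],[0,0,0]],[[0,0,0],[0,0,0]]]'

```text
clock: 19.18
eef_pos: [552.9, 43.1, 377.7]
orientation: [[-1.0, 0.025, -0.002], [0.025, 1.0, 0.002], [0.002, 0.002, -1.0]]
contact_force: [-2.7, -0.3, 1.9]
width: 0.677
```

Emit:
step_arm --increments '[[[0.001,0,0],[0,0,0]],[[0,0,0],[0,0,0]]]'

```text
clock: 19.42
eef_pos: [553.2, 43.1, 377.7]
orientation: [[-1.0, 0.025, -0.004], [0.025, 1.0, 0.002], [0.004, 0.002, -1.0]]
contact_force: [-1.8, -0.2, 1.5]
width: 0.672
```

Emit:
step_arm --increments '[[[0.001,0,0],[0,0,0]],[[0,0,0],[0,0,0]]]'

```text
clock: 19.68
eef_pos: [553.6, 43.1, 377.7]
orientation: [[-1.0, 0.025, -0.006], [0.025, 1.0, 0.003], [0.006, 0.002, -1.0]]
contact_force: [-1.8, 0.6, 2.0]
width: 0.674
```

The fingertips have stopped: commanded steps now only tilt the wrist (tips at x ≈ 552.6), force about -2 N. Before letting go I'll check whether that is the bumper or a jam.

```bash
python3 - <<'E'
from h import *
import pickle
np.set_printoptions(precision=1,suppress=True,linewidth=150)
p=pickle.load(open('w2.pkl','rb'));g=np.array(p['pixels']).astype(int).sum(2)//3
for c in (190,191,210,211,200,245): print(c,g[274:296,c])
for r in (285,286,287,288,289): print(r,atz(p,190,r,225)[:2],atz(p,210,r,225)[:2],atz(p,200,r,223)[:2])
q=cap('side','s14.png'); 
i=cv2.imread('pics/s14.png');cv2.imwrite('pics/s14z.png',cv2.resize(i[110:170,240:320],None,fx=9,fy=9,interpolation=2))
for x in (610,612,614,616,618): print(x,proj(q,[x,41.7,231]),proj(q,[x+30,41.1,225]))
o=get_obs();print(o['contact_force'],o['eef_pos'])
E
```

```text
190 [127 128 129 127 121 142 165 163 164 164 161 165 165 171 140  36  15  18  22  22  35  41]
191 [127 131 127 127 121 142 166 163 160 163 160 161 163 169 142  32  19  22  28  26  29  35]
210 [126 127 127 128 125 146 166 162 162 164 162 160 162 173 140  36  15  25  24  26  34  37]
211 [127 128 127 122 121 147 161 160 159 161 159 164 165 171 137  10  17  29  21  20  32  39]
200 [136 133 134 137 133 126 156 191 192 154  56  68  72  68  46  19  20  20  18  16  30  42]
245 [185 184 184 182 180 182 185 185 192 154  58  68  72  67  46  16  25  24  19  21  32  41]
285 [640.5  31.9] [640.1  50.5] [641.5  40.8]
286 [641.6  31.9] [641.1  50.5] [642.6  40.8]
287 [642.6  31.8] [642.2  50.5] [643.7  40.8]
288 [643.7  31.8] [643.3  50.5] [644.7  40.8]
289 [644.8  31.8] [644.3  50.5] [645.8  40.8]
610 [275.4 130.5] [288.2 132.9]
612 [276.3 130.5] [289.1 132.9]
614 [277.2 130.5] [289.9 132.9]
616 [278.  130.5] [290.8 132.9]
618 [278.9 130.5] [291.6 132.9]
[-4.   0.1  2.8] [553.6  43.1 377.7]
```

View pics/s14z.png

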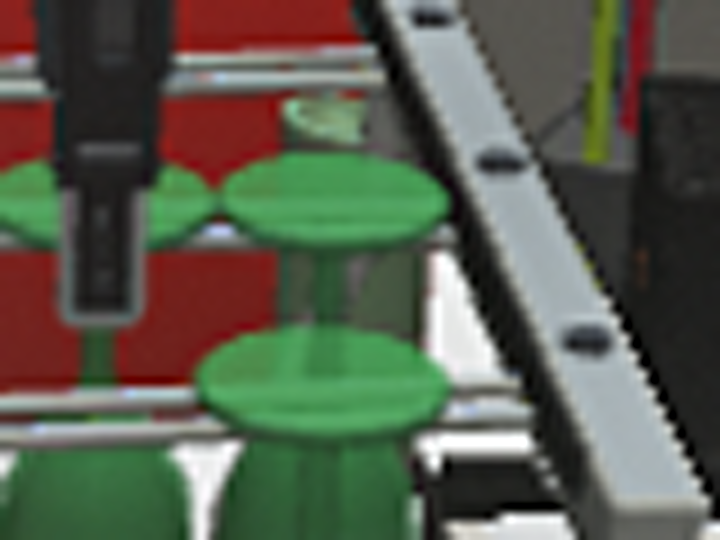

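The wires meet the bumper face at x ≈ 644 (row 288). The rear foot's edge in the side view, column 290, is at x ≈ 644, and it meets the black strip at (450,200) in the zoom. The two feet touch at (215,200). So the stop is the bumper, and I'll let go with a light opening.

Emit:
step_arm --increments '[[[0.0005,0,0],[0,0,0]],[[0,0,0],[0,0,0]],[[0,0,0],[0,0,0]]]' --jaw 0.068

```text
clock: 20.1
eef_pos: [555.3, 43.1, 377.9]
orientation: [[-1.0, 0.025, -0.002], [0.025, 1.0, 0.002], [0.002, 0.002, -1.0]]
contact_force: [-0.3, 0.3, -0.1]
width: 0.8
```

```bash
python3 - <<'E'
from h import *
o=get_obs();print(o['contact_force'],o['eef_pos'])
p=cap('wrist','w15.png');
q=cap('side','s15.png'); 
i=cv2.imread('pics/s15.png');cv2.imwrite('pics/s15z.png',cv2.resize(i[110:170,230:310],None,fx=9,fy=9,interpolation=2))
E
```

```text
[-0.27111149  0.26985103 -0.10517606] [555.32788286  43.12467544 377.86043769]
```

View pics/s15z.png

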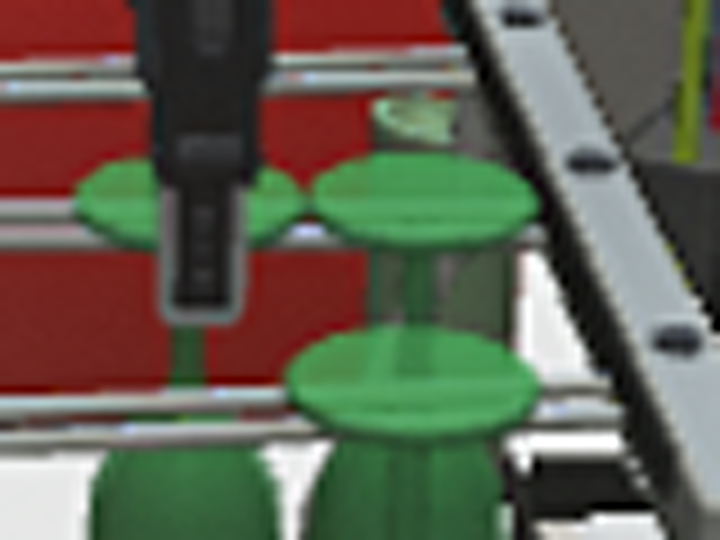

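View pics/w15.png

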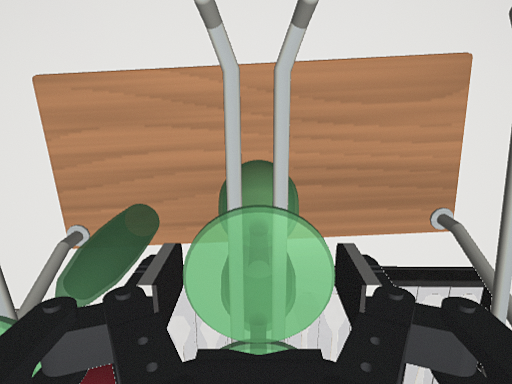

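Released: clear gaps now show between the pads and the rim, and the feet are still touching. Withdrawing straight up.

Emit:
step_arm --increments '[[[0,0,0],[0,0,0]],[[0,0,0.008],[0,0,0]],[[0,0,0.015],[0,0,0]],[[0,0,0.02],[0,0,0]],[[0,0,0.03],[0,0,0]],[[0,0,0.03],[0,0,0]],[[-0.02,0,0.03],[0,0,0]],[[-0.03,0,0.02],[0,0,0]],[[0,0,0],[0,0,0]]]' --jaw 0.078

```text
clock: 21.32
eef_pos: [503.5, 41.9, 543.4]
orientation: [[-1.0, 0.026, 0.004], [0.026, 1.0, 0.004], [-0.004, 0.004, -1.0]]
contact_force: [-0.5, 0.1, -0.1]
width: 0.915
```

```bash
python3 m.py w16; python3 - <<'E'
from h import *
import pickle
p=pickle.load(open('w16.pkl','rb'))
i=cv2.imread('pics/w16.png');cv2.imwrite('pics/w16z.png',cv2.resize(i,None,fx=1.5,fy=1.5,interpolation=2))
q=cap('side','s16.png'); 
i=cv2.imread('pics/s16.png');cv2.imwrite('pics/s16z.png',cv2.resize(i[100:220,200:310],None,fx=5,fy=5,interpolation=2))
E
```

```text
[503.452  41.898 543.405] [ 0.004  0.032  0.001 -0.017 -0.006 -0.016  0.008] [-0.452  0.069 -0.099] [-0.579  0.101  0.447  1.691 -0.048  1.354  1.421]
rack_stop [(array([646.,  46., 221.]), 0.82)]
mount_left [(array([616.,  45., 229.]), 0.67)]
mount_mid [(array([645.,  43., 225.]), 0.76)]
mount_right [(array([645., -72., 224.]), 0.87), (array([ 533., -277.,    1.]), 0.56), (array([646.,  44., 222.]), 0.35)]
glass_1 [(array([556.,  40., 224.]), 0.68), (array([617.,  39., 224.]), 0.66)]
flute [(array([ 440., -300.,   -1.]), 0.22)]
glass_1 0.82 3964 228 293 175 263
flute 0.64 1799 107 193 203 283
flute 0.29 2196 0 45 71 142
foot [ 229  203   65   60 3006] ((260.6359558105469, 232.63026428222656), (59.68490982055664, 64.33439636230469), 87.06395721435547) top@231 [552.85   43.483]
foot [ 230  265   62   53 2557] ((260.3903503417969, 290.22064208984375), (53.47553634643555, 61.1788215637207), 88.77860260009766) top@231 [612.208  41.845]
```

View pics/w16z.png

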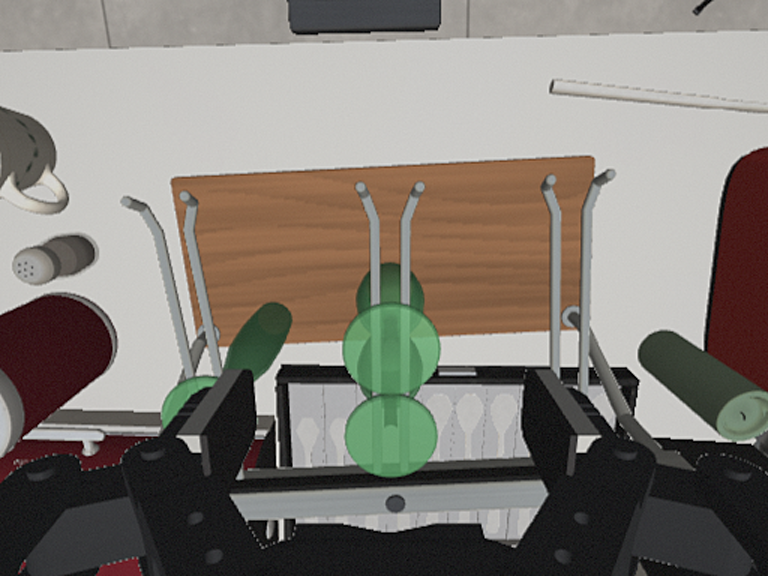

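View pics/s16z.png

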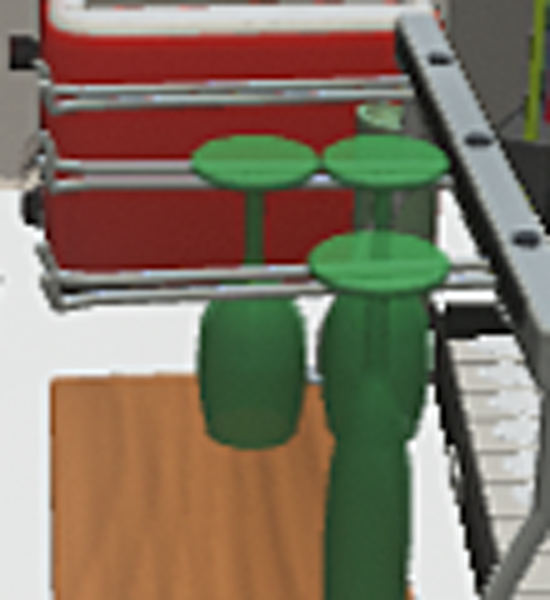

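The rack is clear: both short glasses hang on the middle rail and the left rail is empty. The ellipse fits put the feet 59.4 mm apart. Checking the rear foot against the bumper at pixel level.

```bash
python3 - <<'E'
from h import *
import pickle
np.set_printoptions(precision=1,suppress=True,linewidth=170)
p=pickle.load(open('w16.pkl','rb'));g=np.array(p['pixels']).astype(int)
# off-foot columns: bumper bottom edge & top edge
for c in (190,200,215,225,310,320): print(c,g[300:340,c].sum(1)//3)
for c in (258,260,262): print(c,'G-R',(g[300:340,c,1]-g[300:340,c,0]),'lum',g[300:340,c].sum(1)//3)
for X in (640,642,644): print(X,'z223',proj(p,[X,42,223]),'z235',proj(p,[X,42,235]),'foot top rear z231',proj(p,[X,42,231]))
for X in (552,554,612,614): print(X,'front edge bottom/top',proj(p,[X-30,42,225]),proj(p,[X-30,42,231]))
for c in (258,260,262): print(c,'front',(g[196:212,c,1]-g[196:212,c,0]), g[254:275,c].sum(1)//3)
i=cv2.imread('pics/w16.png');cv2.imwrite('pics/w16y.png',cv2.resize(i[255:345,215:310],None,fx=6,fy=6,interpolation=2))
E
```

```text
190 [ 38  42  45  41  46  41  39  44  40  48  53  88  94  63  67  69  73  58  29  17  14  21  25  21  24  38  28  66 129 154 152 149 149 146 145 147 150 151 153 148]
200 [171 171 172 174 171 170 171 170 173 174 179 145  50  65  71  69  66  47  21  23  25  26  23  21  35  34  39 102 147 152 149 149 147 147 146 151 151 150 150 146]
215 [143 158 175 172 172 173 158 136 155 182 153  81  61  68  68  73  60  18  17  21  18  18  23  33  39  29  88 143 152 150 148 146 143 145 148 150 149 149 146 147]
225 [185 185 184 183 183 184 184 181 185 192 155  53  66  65  71  69  49  14  19  23  20  21  23  34  33  37 103 149 153 146 147 145 141 145 152 148 148 147 149 147]
310 [182 185 185 187 190 181 126  55  66  70  68  65  46  13  17  23  24  11  22  34  33  41  95 140 144 144 146 143 143 147 150 142 144 146 149 148 144 147 145 139]
320 [173 175 176 176 179 166 108  59  63  71  73  59  23  24  20  28  28  20  33  40  33  66 120 145 144 149 147 144 145 148 150 145 144 147 151 148 149 146 141 154]
258 G-R [56 55 56 56 56 56 56 55 55 55 55 54 54 55 55 56 59 48 15 -3  3  0  0  2 -2  1  4  2  4  5  5  5
[... 962 characters left out ...]
[261.4 321.3] foot top rear z231 [261.3 318.6]
552 front edge bottom/top [258.1 198.2] [258.1 200.2]
554 front edge bottom/top [258.2 200.3] [258.2 202.3]
612 front edge bottom/top [259.7 258.7] [259.8 261.7]
614 front edge bottom/top [259.8 260.6] [259.8 263.6]
258 front [35 36 35 35 36 30 38 52 53 60 57 56 54 55 53 53] [106 106 104 103 103 103 102  98  85  69  80  84  96  95  95  97  97  98  98 100 102]
260 front [34 35 37 36 36 31 44 51 55 60 59 57 57 54 52 52] [105 105 106 105 102 102 103  99  84  79  79  87  95  94  96  98  98  96  98 102 101]
262 front [37 35 37 37 37 32 42 51 54 61 60 56 57 54 54 52] [106 106 105 107 106 104 103  99  86  72  76  86  91  95  96  98  99  97  98 101  99]
```

View pics/w16y.png

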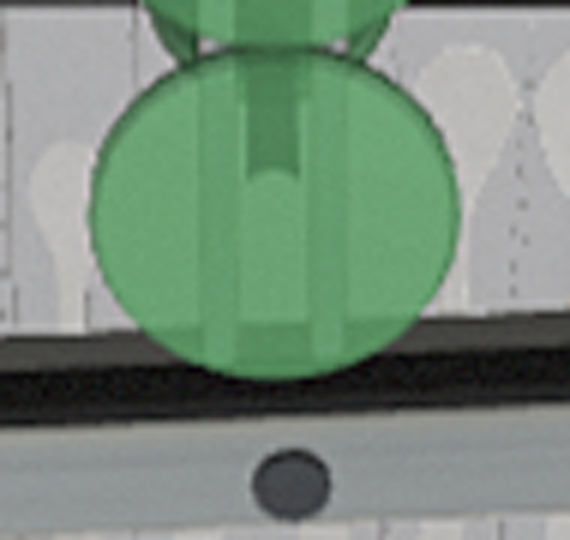

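The dark band is the bumper face, at about 644-645. The rear foot's edge measures 643.3-644, so any gap is between 0 and 1.5 mm. I'll look from nearly straight above the edge to settle it.

Emit:
step_arm --increments '[[[0.035,0,-0.005],[0,0,0]],[[0.035,0,-0.005],[0,0,0]],[[0.035,0,-0.005],[0,0,0]],[[0.035,0,-0.005],[0,0,0]],[[0.03,0,-0.005],[0,0,0]],[[0,0,0],[0,0,0]],[[0,0,0],[0,0,0]]]'

```text
clock: 22.7
eef_pos: [680.7, 43.1, 510.7]
orientation: [[-1.0, 0.025, -0.005], [0.025, 1.0, 0.0], [0.005, 0.0, -1.0]]
contact_force: [-0.5, -0.6, 1.3]
width: 0.917
```

```bash
python3 m.py w17; python3 - <<'E'
from h import *
import pickle
np.set_printoptions(precision=1,suppress=True,linewidth=170)
p=pickle.load(open('w17.pkl','rb'));g=np.array(p['pixels']).astype(int)
print(p['position'])
for X,z in ((642,231),(644,231),(644,223),(644,235),(582,231)): print(X,z,proj(p,[X,42,z]))
v=int(proj(p,[644,42,231])[1]);u=int(proj(p,[644,42,231])[0])
i=cv2.imread('pics/w17.png');cv2.imwrite('pics/w17y.png',cv2.resize(i[v-60:v+30,u-50:u+50],None,fx=6,fy=6,interpolation=2))
E
```

```text
[680.682  43.121 510.665] [ 0.003  0.016 -0.001 -0.004 -0.003 -0.001  0.003] [-0.457 -0.573  1.252] [-0.431  0.478  0.474  1.307 -0.215  1.412  1.578]
rack_stop [(array([644.,  45., 222.]), 0.63)]
mount_left [(array([640., 154., 223.]), 0.69)]
mount_mid [(array([650.,  45., 225.]), 0.88)]
mount_right [(array([648., -73., 225.]), 0.58)]
glass_1 [(array([620.,  43., 224.]), 0.86), (array([552.,  41., 222.]), 0.6)]
flute [(array([597., -75., 222.]), 0.86)]
glass_1 0.95 4533 209 298 0 62
glass_1 0.63 5509 213 295 61 145
flute 0.69 7415 50 180 41 128
foot [ 211    0   88   60 4236] ((254.831298828125, 10.759294509887695), (86.94461822509766, 96.8594970703125), 0.5200161933898926) top@231 [554.008  43.402]
foot [  51   41   84   88 5723] ((92.53981018066406, 84.25638580322266), (79.43441772460938, 91.4634780883789), 143.4424285888672) top@231 [597.959 -72.412]
foot [ 214   61   82   84 5430] ((254.63621520996094, 102.51959228515625), (81.57449340820312, 84.68177032470703), 176.24290466308594) top@231 [613.128  41.662]
[610.5  44.4 479.7]
642 231 [256.2 142.9]
644 231 [256.2 145.6]
644 223 [256.3 144.2]
644 235 [256.2 146.4]
582 231 [253.9  55.8]
```

View pics/w17y.png

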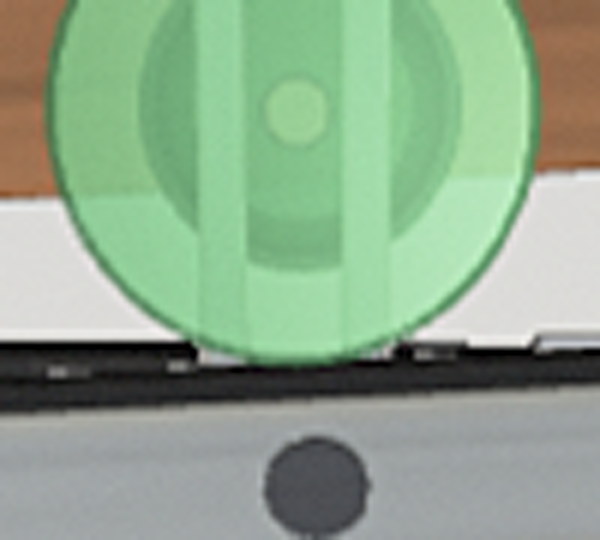

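View pics/w17.png

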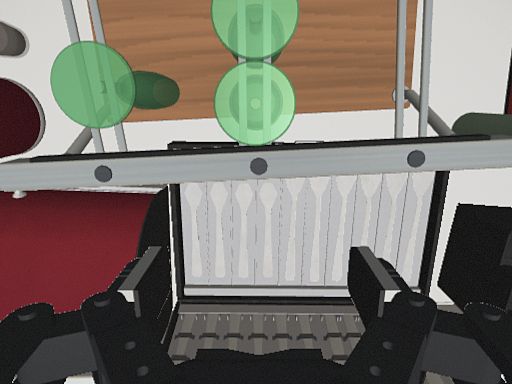

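From above, the rear foot's rim at (298,362) in the zoom meets the black bumper where the wires end, with no gap showing. The flute is still at (598, -72), the gripper touches nothing, and the side view showed the two feet touching. Handing in.

```bash
python3 - <<'E'
from h import *
print(bot.finish_job())
E
```

```text
the job is handed in; nothing more can be done
None
```

The two short glasses now hang together on the middle rail, and the left rail is free. I gripped the left glass by its foot, lifted it about 24 mm over the upturned ends and took it out at the front. I hung it on the middle rail and slid it back, pushing the other glass ahead of it. It stopped with about 2–4 N of resistance, and I let go there. The job was handed in at about 23 s of the 72 s allowed.

**Last checks:**
- **Two feet touching:** they touch in the side view. Foot-centre fits gave 59.4 and 59.1 mm against 60 mm.
- **Rear foot against the bumper:** one wrist picture gave the bumper face at x ≈ 644–645 and the foot's rear edge at about 643.3–644, which left a possible gap of 0–1.5 mm. A view from almost straight above the edge showed the rim meeting the bumper with no visible gap. The fingertips also stayed at the same place over three further pushes.
- **Everything else:** the flute measured within about 1 mm of where it started. I didn't re-measure the mug and pepper shaker; the arm stayed away from them. The gripper was clear of everything at hand-in.

**One reading disagreed:** the gripper reported an opening of about 57.5 mm on the 60 mm foot. The grip held and nothing slipped.

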